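# Push the food pan home between the cutter's feet

### The arm

A 7-joint arm with a two-finger parallel gripper is mounted at the origin on the work surface. World frame = base frame: x ahead of the robot, y to its left, z up, the work surface at z = 0. Lengths are in m, angles in rad, forces in N, time in s.
With the tool pointing down it reaches from about 0.4 to 0.9 m from the base axis. Payload 5.5 kg.
Tool frame: the origin (TCP) lies at the very end of the fingers, on their centre line; the grasp point (between the pads) lies 19 mm behind it (ctrl.tcp_to_grasp is the distance from the TCP to the grasp point, in m); z points along the fingers, y is the line along which they close (so a half turn about z gives the same grasp; the last joint's range is limited). The gripper opens to 85 mm and grips with 20 to 120 N. Pads are 22 mm wide; open, the fingers measure 114 mm over their backs; the gripper's body (76 mm by 85 mm) begins 54 mm behind the grasp point. The pads swing forward as they close: fully open they stand 13 mm farther back than shut.
Start: joints at [1.384, 0.501, -0.427, 1.55, 0.221, 1.138, -0.21], TCP at [0.283, -0.585, 0.231] pointing down, gripper open.
Joint ranges: [-2.88, 2.88], [-0.31, 2.03], [-1.54, 1.56], [0.2, 2.42], [-1.41, 4.55], [0.19, 2.02], [-2.57, 2.57]. Speed limits (rad/s): [2.57, 2.57, 3.14, 3.14, 3.14, 3.14, 3.14].

### API

Orientations are given as a unit quaternion [w, x, y, z].
In Python, from rig import ctrl gives the robot as it stands. The module is installed in compiled form; this text tells all that it offers.
- The arm moves only by the tool send_rows, never from a script. Its argument "rows" is a list of rows, each an object with "slide": the shift along the tool's x, y, z in m, a list of three; "roll": the turn about the tool's z in degrees; "hand": the opening, from 0 (shut) to 1 (fully open). In form: [{"slide": [dx, dy, dz], "roll": roll, "hand": hand}, ...]. A call has 1 to 5 rows; each row shifts and turns the commanded pose from where the row before left it, along the tool's axes as they then stand; what a row does not reach is not made up. A row lasts 1/8 s, in which the tool goes at most 62.5 mm and 10.7 degrees, less where a joint would pass 70% of its speed; a pose out of reach is approached as far as the arm can. A call is refused whole if a number of a shift passes 0.0625 or a number of a turn 10.7, either way. A call with a gripper value outside its range is refused whole. The fingers move at their own pace and stop on an object; "newtons" is the grip in N (left out, the last holds). Time passes only in rows, so rows that do not move let the fingers close. It gives the time, the measured TCP pose, the force, the opening and the grip force at its end, in the units of the state.
- ctrl.sense(): the state, without advancing time (a new reading comes with each control period).
- ctrl.grab_frame(name): name is "scene" or "top" or "wrist"; returns a dict with "frame" (420x560x3 uint8, red, green, blue), "fx", "fy", "cx", "cy" (pixels), "view" (4x4, takes a point from world to camera coordinates). Camera axes: x right, y down, z forward; pixel columns grow to the right and rows downward; lengths in m; the calibration is good to about 2 mm. A picture is of the moment at which its call begins. There is no depth.
- ctrl.job_done(): hands the job in; it is judged then, once.
The state is a dict: "clock": time; "joint_positions": joint angles; "joint_vel": joint speeds; "effort": joint torques, N m; "position": TCP position; "orientation": TCP orientation; "contact_force": force on the tool from outside, world axes, zero at the start; "ft_torque": the same for the moment, N m; "width": finger opening in m; "gripper_force": force on a finger pad.
Only numpy, scipy, OpenCV 4.12 (cv2) and the standard library are available. Lean on these libraries where they do the work, as an engineer would, in place of code of your own. Each camera call takes 0.05 s, during which the arm holds its last target. There are 200 camera calls.

### The job

Slide the open steel food pan along the table through the gap between the vegetable cutter's two front feet, until it is fully home, square against the machine's front panel below the spout. Only push it: do not lift or tip the pan, and leave the other things on the table where they are.

Things in the scene. Friction and masses are not known exactly. Their poses are not given: they have to be found in the camera images.
- pan: open straight-sided steel food pan, loose, 0.3 to 0.6 kg: outside 176 mm long (its x), 108 mm wide (its y), 65 mm high, walls and bottom 4 mm. Ends alike, either may go first. Origin: centre of its underside. Starts on the open table before the feet, up to 0.15 m either side of the gap's centre line, turned up to 0.6 rad from it; slides flat when pushed low down.
- cutter: cast aluminium vegetable cutter with round steel hopper, fixed. Origin: on the table midway between its two front feet; x points level through the gap towards the machine (the way the pan goes in), y across the gap, z up. The gap is 114 mm wide. With the pan home its centre is at x = +12 mm and its rear end at x = -76 mm, 43 mm out in front of the feet.
- foot_a (a point): front foot of the cutter on its +y side: black rubber block 45 mm high, 66 mm long along the cutter's x, 36 mm wide, ends fully rounded (radius 18 mm), fixed. Point: on the table at its centre, cutter y = +75 mm; inner face at y = +57 mm. Behind it a steel bar, 16 mm wide, top 39 mm above the table, runs back to the machine.
- foot_b (a point): front foot of the cutter on its -y side: black rubber block 45 mm high, 66 mm long along the cutter's x, 36 mm wide, ends fully rounded (radius 18 mm), fixed. Point: on the table at its centre, cutter y = -75 mm; inner face at y = -57 mm. Behind it a steel bar, 16 mm wide, top 39 mm above the table, runs back to the machine.
- panel (a point): point on the table at the foot of the cutter's flat upright front panel, on the gap's centre line: cutter x = +100 mm. The pan's leading end must meet this panel, which is 250 mm wide and 210 mm high. A short spout juts out 27 mm from it, about 155 mm above the table.
- pusher: bystander: black plastic food pusher, 48 mm diameter, 75 mm high, upright; origin centre of its underside
- canister: bystander: steel jar, 70 mm diameter, 100 mm high, upright; origin centre of its underside
- disc: bystander: flat aluminium cutting-disc hub ring, 110 mm diameter, 12 mm thick, 20 mm hole, lying flat; origin centre of its underside
- brush: bystander: wooden cleaning brush, about 200 mm long, lying along its x axis
Mind the look-alikes: they are no part of the job. What is shaped like the pan but blue or orange is not meant.

How it is judged:
By the outcome, as a careful person would: the job done as asked, in the order asked, and still so for the second after the job is handed in, with the robot touching nothing.
It also fails if it takes over 64 s, if anything falls off the work surface, if the arm or the gripper's body presses on something with over 40 N, if the wrist force passes 120 N, or if a joint passes its speed limit or range.

## Working session

There is one attempt and no reset: what is moved stays moved. The work goes in short steps, Python scripts to look and compute and a tool call to move; the robot and the scene stay as the last step left them, time stands still between calls to the robot, and variables do not carry over. Pictures are saved under pics/ and viewed, at most 10 in all, crops included, and the job is handed in when it is done.

Besides the shell and the picture viewer there is one more tool, called after "Call:" by a JSON object that holds its "name" and its "arguments", one argument or row to a line. send_rows: Moves the arm, as the interface text tells. Its arguments: {"type":"object","properties":{"rows":{"type":"array"},"newtons":{"type":"number"}},"required":["rows"]}

```bash
mkdir -p pics; cat > h.py <<'E'
import numpy as np, cv2
from rig import ctrl
def grab(n,f=None):
    d=ctrl.grab_frame(n)
    if f: cv2.imwrite('pics/'+f,cv2.cvtColor(d['frame'],cv2.COLOR_RGB2BGR))
    return d
def cast(d,u,v,z):
    V=np.array(d['view']);R=V[:3,:3];c=-R.T@V[:3,3]
    r=R.T@np.array([(u-d['cx'])/d['fx'],(v-d['cy'])/d['fy'],1])
    return c+r*(z-c[2])/r[2]
def proj(d,p):
    V=np.array(d['view']);q=V[:3,:3]@np.array(p)+V[:3,3]
    return np.array([d['fx']*q[0]/q[2]+d['cx'],d['fy']*q[1]/q[2]+d['cy']])
E
python3 - <<'E'
from h import *
for n in('scene','top'):
    d=grab(n,n+'0.png');V=np.array(d['view']);print(n,d['fx'],-V[:3,:3].T@V[:3,3],V[2,:3])
print(ctrl.sense())
E
```

```text
scene 439.9385381502133 [ 1.07425631 -0.1235623   1.07724395] [-0.45717195  0.16971114 -0.87303605]
top 432.1202503035569 [0.37781566 0.10894838 1.50306487] [ 0.10613045 -0.00834687 -0.99431718]
{'clock': 0.1, 'joint_positions': array([ 1.38419573,  0.50176279, -0.42678123,  1.55135766,  0.22078345,
        1.13831828, -0.21029612]), 'joint_vel': array([-8.64773529e-05, -1.32773092e-03, -7.27346924e-05, -1.00761572e-03,
       -7.86160080e-04, -6.81742370e-04,  1.03338593e-03]), 'effort': array([-1.11360132e-02, -5.70818746e+01, -5.83835408e+00, -2.81749892e+01,
        1.05729327e-02,  5.60024768e-03, -1.52184475e-05]), 'position': array([ 0.28228648, -0.5847925 ,  0.23035022]), 'orientation': array([-8.82837271e-04,  9.74813205e-01,  2.23021092e-01, -1.70837006e-04]), 'contact_force': array([ 0.40525947,  0.36734034, -0.29669888]), 'ft_torque': array([ 0.00080406, -0.02607822,  0.03711152]), 'gripper_force': 0.0, 'width': 0.08525189713210182}
```

View pics/top0.png

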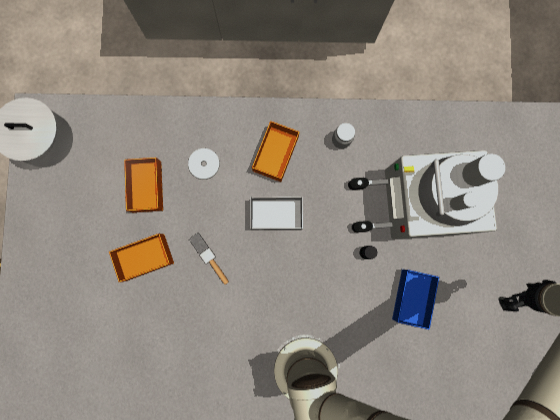

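View pics/scene0.png

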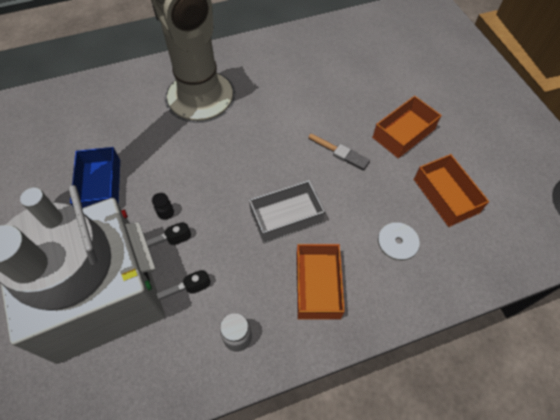

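The top view shows the steel pan at about (276,214), the black feet at (359,184) and (362,227), and the panel near column 392. The pusher is at (369,252) and the canister at (345,134). The scene view agrees: pan at (287,210), feet at (197,281) and (177,233). Next I'll measure edges on enlarged crops.

```bash
python3 - <<'E'
from h import *
t=cv2.imread('pics/top0.png');s=cv2.imread('pics/scene0.png')
a=cv2.resize(t[120:270,235:435],(800,600),interpolation=cv2.INTER_CUBIC)
b=cv2.resize(s[170:320,130:330],(800,600),interpolation=cv2.INTER_CUBIC)
cv2.imwrite('pics/ta.png',a);cv2.imwrite('pics/sb.png',b)
d=grab('top');e=grab('scene')
def blobs(d,m,z):
    m=m.astype(np.uint8);cs,_=cv2.findContours(m,cv2.RETR_EXTERNAL,cv2.CHAIN_APPROX_NONE)
    for c in cs:
        if 40<cv2.contourArea(c)<6000:
            w=np.array([cast(d,p[0][0],p[0][1],z)[:2] for p in c],np.float32)
            r=cv2.minAreaRect(w);print(np.round(cv2.minAreaRect(c)[0]),cv2.contourArea(c),np.round(r[0],3),np.round(r[1],3),round(r[2],1))
for d,roi in((d,(slice(100,280),slice(180,440))),(e,(slice(150,350),slice(120,350)))):
    f=d['frame'].astype(int);k=np.zeros(f.shape[:2],bool);k[roi]=1
    print('black');blobs(d,k&(f.max(2)<45),.045)
print(np.round([cast(d,d['cx'],d['cy'],0)],3))
E
```

```text
black
[366. 252.] 53.0 [ 0.399 -0.194] [0.037 0.041] 89.6
[362. 226.] 158.0 [ 0.486 -0.182] [0.034 0.065] 0.8
[358. 184.] 171.0 [ 0.632 -0.171] [0.038 0.069] 0.9
black
[197. 281.] 307.0 [ 0.644 -0.177] [0.048 0.061] 4.0
[178. 233.] 296.5 [ 0.498 -0.189] [0.053 0.061] 5.6
[163. 206.] 341.0 [ 0.402 -0.207] [0.084 0.042] 5.8
[[0.51  0.086 0.   ]]
```

View pics/ta.png

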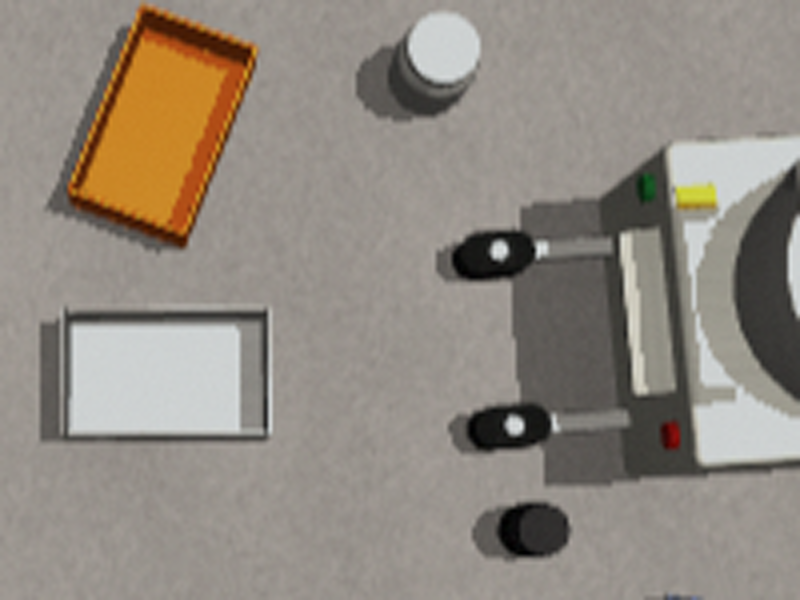

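View pics/sb.png

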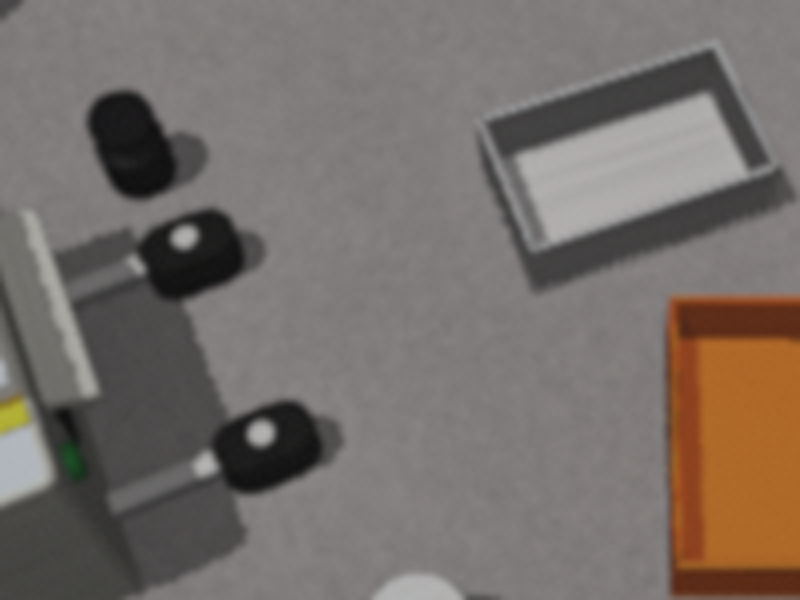

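Crop of the top view: pan rim corners at about (66,310), (269,309), (268,437) and (65,437), foot bolts at (500,251) and (515,425). Crop of the scene view: rim corners at (717,43), (775,165), (538,248) and (482,122), bolts at (262,433) and (184,236). I'll triangulate these.

```bash
python3 - <<'E'
from h import *
d=grab('top');e=grab('scene')
def P(d): return np.diag([1,1,1.])@np.array([[d['fx'],0,d['cx']],[0,d['fy'],d['cy']],[0,0,1]])@np.array(d['view'])[:3]
A=(np.array([[500,251],[515,425],[66,310],[269,309],[268,437],[65,437]])+.5)/4-.5+[235,120]
B=(np.array([[262,433],[184,236],[775,165],[538,248],[482,122],[717,43]])+.5)/4-.5+[130,170]
X=cv2.triangulatePoints(P(d),P(e),A.T.astype(float),B.T.astype(float));X=(X[:3]/X[3]).T
print(np.round(X,4))
C=[];
for i,z in enumerate([.046,.046]+[.065]*4):
    C.append((cast(d,*A[i],z)+cast(e,*B[i],z))[:2]/2); print(np.round(cast(d,*A[i],z)[:2],4),np.round(cast(e,*B[i],z)[:2],4))
C=np.array(C);fa,fb=C[:2];m=(fa+fb)/2;print('feet d',np.linalg.norm(fa-fb),'mid',m)
y=(fa-fb)/np.linalg.norm(fa-fb);x=np.array([y[1],-y[0]]);print('cutter x',x,np.arctan2(x[1],x[0]))
p=C[2:];c=p.mean(0);print('pan',c,'len',np.linalg.norm(p[0]-p[1]),np.linalg.norm(p[3]-p[2]),np.linalg.norm(p[1]-p[2]))
l=(p[1]+p[2]-p[0]-p[3]);print('pan dir',np.arctan2(l[1],l[0]),'in cutter',(c-m)@x,(c-m)@y)
E
```

```text
[[ 0.6353 -0.1767  0.0474]
 [ 0.4862 -0.1888  0.0498]
 [ 0.5762  0.1916  0.0654]
 [ 0.5802  0.0227  0.0648]
 [ 0.4728  0.0209  0.0554]
 [ 0.4704  0.1918  0.0609]]
[ 0.6358 -0.1759] [ 0.6344 -0.1777]
[ 0.4868 -0.1877] [ 0.4834 -0.1908]
[0.5768 0.1929] [0.5756 0.1905]
[0.5802 0.0225] [0.5804 0.0228]
[0.4725 0.0225] [0.4781 0.0185]
[0.4701 0.1916] [0.4728 0.1906]
feet d 0.1505057721491259 mid [ 0.56012359 -0.18303131]
cutter x [ 0.08248665 -0.99659217] -1.488215852387998
pan [0.52581829 0.10648268] len 0.16910407720636905 0.17060831246969677 0.10499825194129432
pan dir -1.5475450371333723 in cutter -0.29135710145695903 -0.010307364547486191
```

```bash
cat > plan.py <<'E'
import sys,numpy as np
from rig import ctrl
from scipy.spatial.transform import Rotation as Ro
s=ctrl.sense();q=s['orientation'];R=Ro.from_quat([*q[1:],q[0]]).as_matrix()
h=np.degrees(np.arctan2(R[1,0],R[0,0]));p=s['position'].copy()
print('t',s['clock'],'p',p.round(4),'head',round(h,2),'tilt',(R[:2,2]).round(4),'F',s['contact_force'].round(1),'w',round(s['width'],4),'q',s['joint_positions'].round(2))
# args: x,y,z,head,n  waypoints
for a in sys.argv[1:]:
    x,y,z,H,n=map(float,a.split(','));n=int(n);d=(np.array([x,y,z])-p)/n;dh=(H-h)/n
    for i in range(n):
        c,si=np.cos(np.radians(h)),np.sin(np.radians(h))
        print([round(v,4) for v in (d[0]*c+d[1]*si,d[0]*si-d[1]*c,-d[2])],'roll',round(-dh,2)); h+=dh;p=p+d
E
python3 plan.py 0.28,-0.32,.27,60,5 0.40,-0.08,.27,94,5 0.50,0.15,.27,94,5 0.54,0.26,.2,94.7,5
```

```text
t 0.3 p [ 0.2825 -0.5851  0.231 ] head 25.77 tilt [-0.0002  0.0006] F [-0.   0.6  0.7] w 0.0854 q [ 1.38  0.5  -0.43  1.55  0.22  1.14 -0.21]
[np.float64(0.0226), np.float64(-0.048), np.float64(-0.0078)] roll -6.85
[np.float64(0.0282), np.float64(-0.0449), np.float64(-0.0078)] roll -6.85
[np.float64(0.0333), np.float64(-0.0413), np.float64(-0.0078)] roll -6.85
[np.float64(0.038), np.float64(-0.037), np.float64(-0.0078)] roll -6.85
[np.float64(0.0421), np.float64(-0.0322), np.float64(-0.0078)] roll -6.85
[np.float64(0.0536), np.float64(-0.0032), np.float64(0.0)] roll -6.8
[np.float64(0.0536), np.float64(0.0032), np.float64(0.0)] roll -6.8
[np.float64(0.0528), np.float64(0.0095), np.float64(0.0)] roll -6.8
[np.float64(0.0513), np.float64(0.0157), np.float64(0.0)] roll -6.8
[np.float64(0.0491), np.float64(0.0216), np.float64(0.0)] roll -6.8
[np.float64(0.0445), np.float64(0.0232), np.float64(0.0)] roll -0.0
[np.float64(0.0445), np.float64(0.0232), np.float64(0.0)] roll -0.0
[np.float64(0.0445), np.float64(0.0232), np.float64(0.0)] roll -0.0
[np.float64(0.0445), np.float64(0.0232), np.float64(0.0)] roll -0.0
[np.float64(0.0445), np.float64(0.0232), np.float64(0.0)] roll -0.0
[np.float64(0.0214), np.float64(0.0095), np.float64(0.014)] roll -0.14
[np.float64(0.0214), np.float64(0.0096), np.float64(0.014)] roll -0.14
[np.float64(0.0213), np.float64(0.0096), np.float64(0.014)] roll -0.14
[np.float64(0.0213), np.float64(0.0097), np.float64(0.014)] roll -0.14
[np.float64(0.0213), np.float64(0.0097), np.float64(0.014)] roll -0.14
```

Call:
{"name": "send_rows", "arguments": {
  "rows": [
    {"slide": [0.023, -0.048, -0.008], "roll": -7, "hand": 0.7},
    {"slide": [0.028, -0.045, -0.008], "roll": -7, "hand": 0.7},
    {"slide": [0.033, -0.041, -0.008], "roll": -7, "hand": 0.7},
    {"slide": [0.038, -0.037, -0.008], "roll": -7, "hand": 0.7},
    {"slide": [0.042, -0.032, -0.008], "roll": -7, "hand": 0.7}
  ]
}}

```text
clock: 0.92
position: [0.2789, -0.3189, 0.2715]
orientation: [0.0, 0.862, 0.508, -0.0]
contact_force: [1.3, -0.4, 0.4]
width: 0.0595
gripper_force: 0.0
```

```bash
python3 plan.py 0.40,-0.08,.27,94,5 | sed 's/np.float64//g'
```

```text
t 0.925 p [ 0.2789 -0.3189  0.2715] head 61.01 tilt [ 0.     -0.0004] F [ 1.3 -0.4  0.4] w 0.0595 q [ 1.45  0.04 -0.67  2.03  0.03  1.08  0.26]
[(0.0535), (-0.002), (0.0003)] roll -6.6
[(0.0534), (0.0042), (0.0003)] roll -6.6
[(0.0526), (0.0103), (0.0003)] roll -6.6
[(0.051), (0.0163), (0.0003)] roll -6.6
[(0.0488), (0.022), (0.0003)] roll -6.6
```

Call:
{"name": "send_rows", "arguments": {
  "rows": [
    {"slide": [0.0535, -0.002, 0], "roll": -6.6, "hand": 0.7},
    {"slide": [0.0535, 0.004, 0], "roll": -6.6, "hand": 0.7},
    {"slide": [0.0525, 0.01, 0], "roll": -6.6, "hand": 0.7},
    {"slide": [0.051, 0.016, 0], "roll": -6.6, "hand": 0.7},
    {"slide": [0.049, 0.022, 0], "roll": -6.6, "hand": 0.7}
  ]
}}

```text
clock: 1.55
position: [0.4007, -0.0805, 0.2717]
orientation: [0.001, 0.682, 0.731, -0.0]
contact_force: [1.2, 0.4, 0.2]
width: 0.0599
gripper_force: 0.0
```

```bash
python3 plan.py 0.50,0.15,.27,94,5 0.53,0.26,.2,94.7,5| sed 's/np.float64//g'
```

```text
t 1.55 p [ 0.4007 -0.0805  0.2717] head 93.96 tilt [ 0.0009 -0.0018] F [1.2 0.4 0.2] w 0.0599 q [ 1.14  0.02 -1.    2.05  0.02  1.08  0.2 ]
[(0.0446), (0.023), (0.0003)] roll -0.01
[(0.0446), (0.023), (0.0003)] roll -0.01
[(0.0446), (0.023), (0.0003)] roll -0.01
[(0.0446), (0.023), (0.0003)] roll -0.01
[(0.0446), (0.023), (0.0003)] roll -0.01
[(0.0215), (0.0075), (0.014)] roll -0.14
[(0.0215), (0.0076), (0.014)] roll -0.14
[(0.0215), (0.0076), (0.014)] roll -0.14
[(0.0215), (0.0077), (0.014)] roll -0.14
[(0.0215), (0.0077), (0.014)] roll -0.14
```

Call:
{"name": "send_rows", "arguments": {
  "rows": [
    {"slide": [0.0445, 0.023, 0], "roll": 0, "hand": 0.7},
    {"slide": [0.0445, 0.023, 0], "roll": 0, "hand": 0.7},
    {"slide": [0.0445, 0.023, 0], "roll": 0, "hand": 0.7},
    {"slide": [0.0445, 0.023, 0], "roll": 0, "hand": 0.7},
    {"slide": [0.0445, 0.023, 0], "roll": 0, "hand": 0.7}
  ]
}}

```text
clock: 2.17
position: [0.501, 0.1488, 0.2712]
orientation: [0.0, 0.684, 0.73, -0.0]
contact_force: [-0.0, -1.1, -0.1]
width: 0.0594
gripper_force: 0.0
```

Call:
{"name": "send_rows", "arguments": {
  "rows": [
    {"slide": [0.0215, 0.006, 0.014], "roll": 0.5, "hand": 0.7},
    {"slide": [0.0215, 0.006, 0.014], "roll": 0.5, "hand": 0.7},
    {"slide": [0.0215, 0.006, 0.014], "roll": 0.5, "hand": 0.7},
    {"slide": [0.0215, 0.006, 0.014], "roll": 0.5, "hand": 0.7},
    {"slide": [0.0215, 0.006, 0.014], "roll": 0.5, "hand": 0.7}
  ]
}}

```text
clock: 2.8
position: [0.5253, 0.2571, 0.2008]
orientation: [0.0, 0.699, 0.715, -0.0]
contact_force: [0.8, -0.5, 0.4]
width: 0.06
gripper_force: 0.0
```

```bash
python3 plan.py 0.523,0.255,.012,91.4,5| sed 's/np.float64//g'; python3 -c "
from h import *
grab('wrist','w1.png')"
```

```text
t 2.8 p [0.5253 0.2571 0.2008] head 91.24 tilt [ 0.0001 -0.0002] F [ 0.8 -0.5  0.4] w 0.06 q [ 0.2   0.56 -0.96  1.74  0.51  1.11 -0.89]
[(-0.0004), (-0.0005), (0.0378)] roll -0.03
[(-0.0004), (-0.0005), (0.0378)] roll -0.03
[(-0.0004), (-0.0005), (0.0378)] roll -0.03
[(-0.0004), (-0.0005), (0.0378)] roll -0.03
[(-0.0004), (-0.0005), (0.0378)] roll -0.03
```

View pics/w1.png

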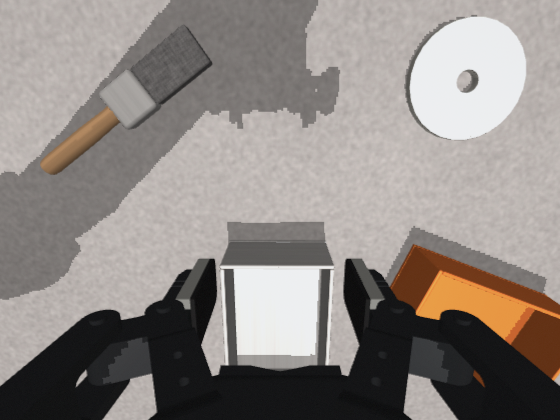

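The wrist view shows the pan's rear rim between the finger columns at (222–332, 265), with clear table under the fingers and the brush and orange pan off to the sides. Descending.

Call:
{"name": "send_rows", "arguments": {
  "rows": [
    {"slide": [0, 0, 0.038], "roll": 0, "hand": 0.7},
    {"slide": [0, 0, 0.038], "roll": 0, "hand": 0.7},
    {"slide": [0, 0, 0.038], "roll": 0, "hand": 0.7},
    {"slide": [0, 0, 0.038], "roll": 0, "hand": 0.7},
    {"slide": [0, 0, 0.038], "roll": 0, "hand": 0.7}
  ]
}}

```text
clock: 3.48
position: [0.5254, 0.256, 0.0104]
orientation: [0.0, 0.699, 0.715, 0.0]
contact_force: [0.4, 0.3, 0.7]
width: 0.0599
gripper_force: 0.0
```

```bash
python3 plan.py 0.5243,0.212,.009,91.33,4 0.5243,.202,.009,91.33,1| sed 's/np.float64//g'
```

```text
t 3.475 p [0.5254 0.256  0.0104] head 91.24 tilt [ 0.0005 -0.0002] F [0.4 0.3 0.7] w 0.0599 q [ 0.06  0.8  -0.76  1.84  0.75  0.81 -1.07]
[(-0.011), (-0.0005), (0.0003)] roll -0.02
[(-0.011), (-0.0005), (0.0003)] roll -0.02
[(-0.011), (-0.0005), (0.0003)] roll -0.02
[(-0.011), (-0.0005), (0.0003)] roll -0.02
[(-0.01), (-0.0002), (-0.0)] roll -0.0
```

Call:
{"name": "send_rows", "arguments": {
  "rows": [
    {"slide": [-0.011, 0, 0], "roll": 0, "hand": 0.7},
    {"slide": [-0.011, -0.001, 0], "roll": 0, "hand": 0.7},
    {"slide": [-0.011, 0, 0], "roll": 0, "hand": 0.7},
    {"slide": [-0.011, 0, 0], "roll": 0, "hand": 0.7},
    {"slide": [-0.008, 0, 0], "roll": 0, "hand": 0.7}
  ]
}}

```text
clock: 4.1
position: [0.526, 0.2043, 0.0123]
orientation: [0.0, 0.699, 0.715, 0.001]
contact_force: [0.1, 3.2, 1.0]
width: 0.0594
gripper_force: 0.0
```

```bash
cat > plan2.py <<'E'
# report the tool in cutter frame; args: waypoints as cutter x,y (m), relative heading deg, n
import sys,subprocess,numpy as np
from rig import ctrl
m=np.array([.5601,-.1830]);a=-1.4882;x=np.array([np.cos(a),np.sin(a)]);y=np.array([-x[1],x[0]])
p=ctrl.sense()['position'][:2]-m;print('cutter xy',(p@x).round(4),(p@y).round(4))
W=[]
for s in sys.argv[1:]:
    X,Y,H,n=map(float,s.split(','));w=m+X*x+Y*y;W.append(f"{w[0]},{w[1]},.009,{H+np.degrees(a)+180},{int(n)}")
print(subprocess.run(['python3','plan.py']+W,capture_output=True,text=True).stdout.replace('np.float64',''))
E
python3 plan2.py -.32,-.004,-2,4 -.24,0,0,6
```

```text
cutter xy -0.3888 -0.002
t 4.1 p [0.526  0.2043 0.0123] head 91.23 tilt [0.0019 0.0015] F [0.1 3.2 1. ] w 0.0594 q [ 0.16  0.77 -0.76  1.89  0.75  0.79 -1.  ]
[(-0.0172), (0.0006), (0.0008)] roll -0.37
[(-0.0172), (0.0004), (0.0008)] roll -0.37
[(-0.0172), (0.0003), (0.0008)] roll -0.37
[(-0.0172), (0.0002), (0.0008)] roll -0.37
[(-0.0133), (0.0011), (-0.0)] roll -0.33
[(-0.0133), (0.0011), (-0.0)] roll -0.33
[(-0.0133), (0.001), (-0.0)] roll -0.33
[(-0.0133), (0.0009), (-0.0)] roll -0.33
[(-0.0133), (0.0008), (-0.0)] roll -0.33
[(-0.0133), (0.0007), (-0.0)] roll -0.33
```

Call:
{"name": "send_rows", "arguments": {
  "rows": [
    {"slide": [-0.012, 0.001, 0], "roll": -0.3, "hand": 0.7},
    {"slide": [-0.012, 0.001, 0], "roll": -0.3, "hand": 0.7},
    {"slide": [-0.012, 0.001, 0], "roll": -0.3, "hand": 0.7},
    {"slide": [-0.012, 0.001, 0], "roll": -0.3, "hand": 0.7},
    {"slide": [-0.012, 0.001, 0], "roll": -0.3, "hand": 0.7}
  ]
}}

```text
clock: 4.72
position: [0.5322, 0.1439, 0.0113]
orientation: [-0.0, 0.69, 0.724, 0.0]
contact_force: [-0.7, 4.5, 1.9]
width: 0.0599
gripper_force: 0.0
```

Call:
{"name": "send_rows", "arguments": {
  "rows": [
    {"slide": [-0.012, 0.001, 0], "roll": -0.3, "hand": 0.7},
    {"slide": [-0.012, 0.001, 0], "roll": -0.3, "hand": 0.7},
    {"slide": [-0.012, 0.001, 0], "roll": -0.3, "hand": 0.7},
    {"slide": [-0.01, 0.001, 0], "roll": -0.3, "hand": 0.7},
    {"slide": [-0.006, 0.001, 0], "roll": -0.3, "hand": 0.7}
  ]
}}

```text
clock: 5.35
position: [0.54, 0.0919, 0.0111]
orientation: [-0.0, 0.68, 0.733, -0.0]
contact_force: [-1.1, 3.5, 0.4]
width: 0.0599
gripper_force: 0.0
```

```bash
python3 plan2.py; python3 - <<'E'
from h import *
d=grab('top','t2.png');e=grab('scene','s2.png')
for n,d,r in(('t2c',d,(120,245)),('s2c',e,(165,130))):
    f=cv2.cvtColor(d['frame'],cv2.COLOR_RGB2BGR)[r[0]:r[0]+150,r[1]:r[1]+200]
    cv2.imwrite('pics/%s.png'%n,cv2.resize(f,(800,600),interpolation=cv2.INTER_CUBIC))
E
```

```text
cutter xy -0.2756 0.0026
t 5.35 p [0.54   0.0919 0.0111] head 94.24 tilt [-0.0006 -0.0005] F [-1.1  3.5  0.4] w 0.0599 q [ 0.38  0.76 -0.78  1.93  0.76  0.77 -0.77]
```

View pics/t2c.png

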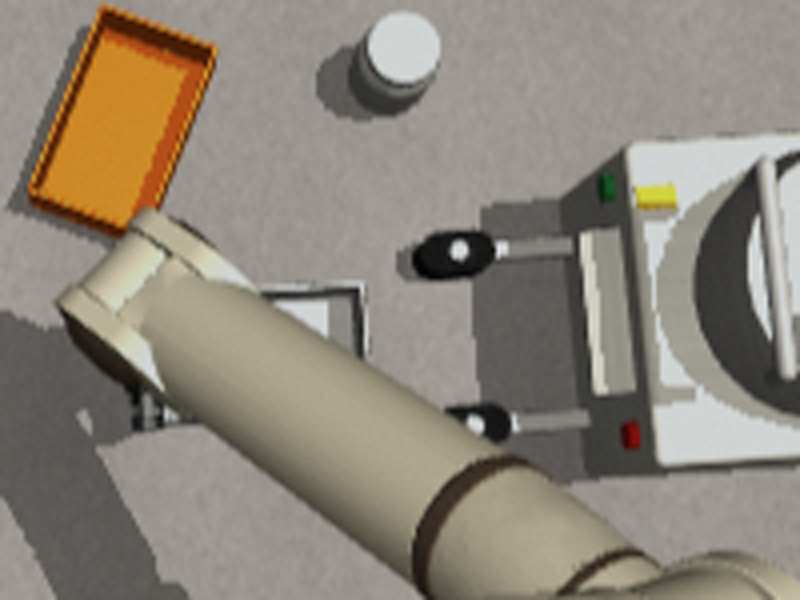

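View pics/s2c.png

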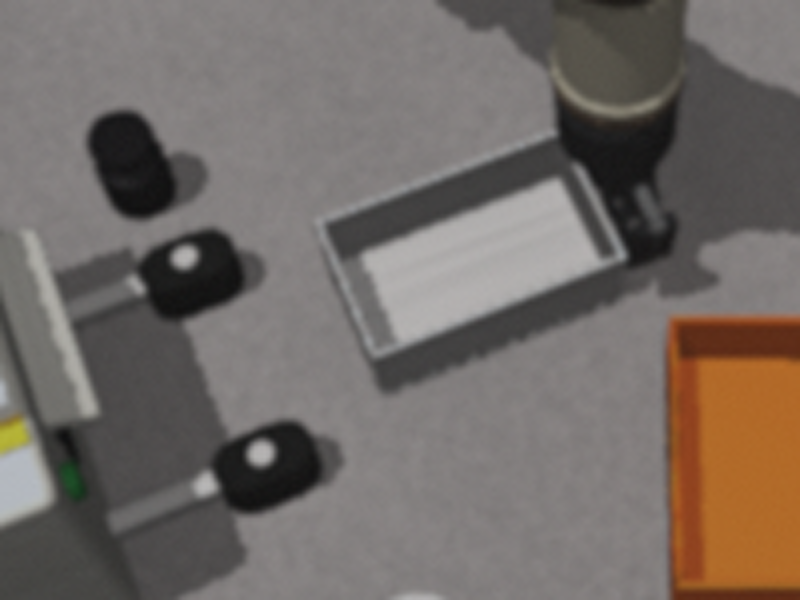

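The scene crop shows the pan ahead of the fingers, with rim corners at (318,222), (375,357), (626,260) and (555,133), and bolts at (262,453) and (184,257). In the top crop the visible pan corner is at (366,285). Converting to the cutter frame, with scene bolts as local reference.

```bash
python3 - <<'E'
from h import *
e=grab('scene');d=grab('top')
def S(P,z,e=e,o=(130,165)): return np.array([cast(e,*((np.array(p)+.5)/4-.5+o),z)[:2] for p in P])
b=S([[262,453],[184,257]],.047);m=b.mean(0);y=b[0]-b[1];print(np.linalg.norm(y));y/=np.linalg.norm(y);x=np.array([y[1],-y[0]])
print(m,np.arctan2(x[1],x[0]))
p=S([[318,222],[375,357],[626,260],[555,133]],.065)
print('edges',[np.linalg.norm(p[i]-p[(i+1)%4]).round(4) for i in range(4)])
q=np.c_[(p-m)@x,(p-m)@y];print(q.round(4));c=q.mean(0)
for i,j in((3,0),(2,1)): v=q[j]-q[i];print('side deg',np.degrees(np.arctan2(v[1],v[0])))
v=q[1]-q[0];print('front deg',np.degrees(np.arctan2(-v[0],v[1])),'front mid',(q[0]+q[1])/2)
t=S([[366,285]],.065,d,(245,120));B=S([[459,250],[475,424]],.047,d,(245,120));mt=B.mean(0);yt=(B[0]-B[1])/np.linalg.norm(B[0]-B[1]);xt=np.array([yt[1],-yt[0]])
print('top corner',(t-mt)@xt,(t-mt)@yt,mt,np.arctan2(xt[1],xt[0]))
E
```

```text
0.15071074291745257
[ 0.55978663 -0.18426045] -1.482980310030425
edges [np.float64(0.1054), np.float64(0.1723), np.float64(0.1068), np.float64(0.1687)]
[[-0.0879 -0.0526]
 [-0.0862  0.0527]
 [-0.2584  0.0574]
 [-0.2565 -0.0494]]
side deg -1.114057662936616
side deg -1.558980756997472
front deg -0.9248410512404659 front mid [-8.70187725e-02  1.94581808e-05]
top corner [-0.08474039] [0.04753664] [ 0.56204661 -0.1812086 ] -1.4862213868348384
```

Call:
{"name": "send_rows", "arguments": {
  "rows": [
    {"slide": [-0.01, 0.0005, 0], "roll": -0.2, "hand": 0.7},
    {"slide": [-0.01, 0.0005, 0], "roll": -0.2, "hand": 0.7},
    {"slide": [-0.01, 0.0005, 0], "roll": -0.2, "hand": 0.7},
    {"slide": [-0.008, 0, 0], "roll": -0.2, "hand": 0.7},
    {"slide": [-0.005, 0, 0], "roll": 0, "hand": 0.7}
  ]
}}

```text
clock: 6.18
position: [0.5452, 0.0496, 0.0114]
orientation: [0.0, 0.675, 0.738, 0.0]
contact_force: [-1.0, 1.9, 0.2]
width: 0.0598
gripper_force: 0.0
```

```bash
python3 plan2.py; python3 - <<'E'
from h import *
c=[]
for n,r in(('scene',(170,130)),('top',(130,245))):
    f=cv2.cvtColor(grab(n)['frame'],cv2.COLOR_RGB2BGR)[r[0]:r[0]+100,r[1]:r[1]+133]
    c.append(cv2.resize(f,(532,400),interpolation=cv2.INTER_CUBIC)[:300])
cv2.imwrite('pics/c3.png',np.vstack(c))
E
```

```text
cutter xy -0.233 0.0044
t 6.175 p [0.5452 0.0496 0.0114] head 95.04 tilt [0.0002 0.    ] F [-1.   1.9  0.2] w 0.0598 q [ 0.46  0.76 -0.78  1.93  0.77  0.77 -0.68]
```

View pics/c3.png

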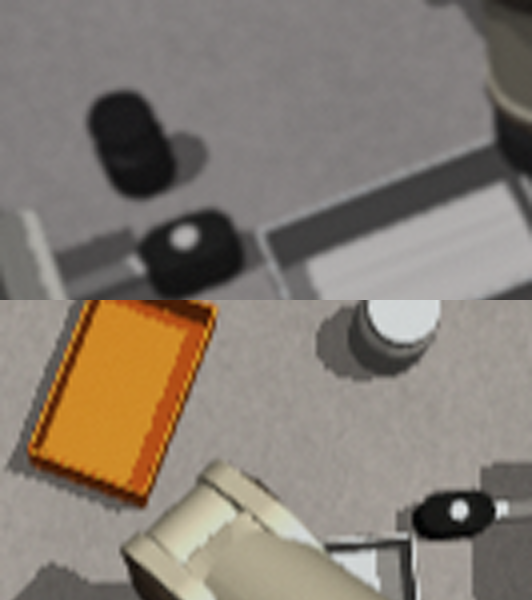

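The composite shows the pan's leading end just short of the feet: scene left rim corner at (258,233) with bolt at (184,236), top front corner at (414,538) with bolt at (459,510). Computing both corners from those.

```bash
python3 - <<'E'
from h import *
e=grab('scene');d=grab('top')
a=-1.486;x=np.array([np.cos(a),np.sin(a)]);y=np.array([-x[1],x[0]])
def S(p,z,e,o): return cast(e,*((np.array(p)+.5)/4-.5+o),z)[:2]
B=S([184,236],.047,e,(130,170));
for p in([258,233],[495,143]): v=S(p,.065,e,(130,170))-B;print('scene minus-side',(v@x).round(4),(v@y-.075).round(4))
B=S([459,210],.047,d,(245,130))
for p in([414,238],[330,240]):v=S(p,.065,d,(245,130))-B;print('top plus-side',(v@x).round(4),(v@y+.075).round(4))
E
```

```text
scene minus-side -0.0444 -0.0467
scene minus-side -0.2104 -0.0445
top plus-side -0.0438 0.051
top plus-side -0.1147 0.0542
```

Call:
{"name": "send_rows", "arguments": {
  "rows": [
    {"slide": [-0.009, 0, 0], "roll": 0, "hand": 0.7},
    {"slide": [-0.009, 0, 0], "roll": 0, "hand": 0.7},
    {"slide": [-0.009, 0, 0], "roll": 0, "hand": 0.7},
    {"slide": [-0.008, 0, 0], "roll": 0, "hand": 0.7},
    {"slide": [-0.005, 0, 0], "roll": 0, "hand": 0.7}
  ]
}}

```text
clock: 7.0
position: [0.5487, 0.0097, 0.0113]
orientation: [0.0, 0.675, 0.737, 0.0]
contact_force: [-0.3, 3.0, 0.7]
width: 0.0598
gripper_force: 0.0
```

```bash
python3 plan2.py
```

```text
cutter xy -0.193 0.0045
t 7.0 p [0.5487 0.0097 0.0113] head 95.03 tilt [ 0.0001 -0.    ] F [-0.3  3.   0.7] w 0.0598 q [ 0.53  0.76 -0.78  1.93  0.76  0.77 -0.6 ]
```

Call:
{"name": "send_rows", "arguments": {
  "rows": [
    {"slide": [-0.009, 0, 0], "roll": 0, "hand": 0.7},
    {"slide": [-0.009, 0, 0], "roll": 0, "hand": 0.7},
    {"slide": [-0.009, 0, 0], "roll": 0, "hand": 0.7},
    {"slide": [-0.008, 0, 0], "roll": 0, "hand": 0.7},
    {"slide": [-0.005, 0, 0], "roll": 0, "hand": 0.7}
  ]
}}

```text
clock: 7.62
position: [0.5522, -0.0301, 0.0113]
orientation: [0.0, 0.675, 0.738, -0.0]
contact_force: [-0.4, 3.8, 0.6]
width: 0.0601
gripper_force: 0.0
```

```bash
python3 plan2.py;python3 - <<'E'
from h import *
c=[]
for n,r in(('scene',(180,130)),('top',(140,265))):
    f=cv2.cvtColor(grab(n)['frame'],cv2.COLOR_RGB2BGR)[r[0]:r[0]+120,r[1]:r[1]+100]
    c.append(cv2.resize(f,(400,480),interpolation=cv2.INTER_CUBIC))
cv2.imwrite('pics/c4.png',np.hstack(c))
E
```

```text
cutter xy -0.1531 0.0047
t 7.625 p [ 0.5522 -0.0301  0.0113] head 95.04 tilt [ 0.     -0.0001] F [-0.4  3.8  0.6] w 0.0601 q [ 0.6   0.77 -0.78  1.92  0.76  0.78 -0.53]
```

View pics/c4.png

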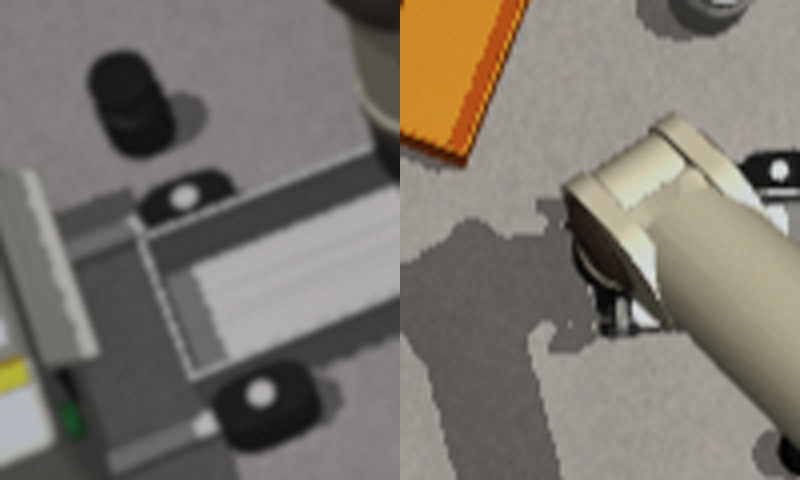

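The pan is now between the feet: its leading rim runs from (142,238) to (192,380), and it lies parallel to the bars. I'll keep pushing and slow down for the panel.

Call:
{"name": "send_rows", "arguments": {
  "rows": [
    {"slide": [-0.01, 0, 0], "roll": 0.1, "hand": 0.7},
    {"slide": [-0.01, 0, 0], "roll": 0.1, "hand": 0.7},
    {"slide": [-0.01, 0, 0], "roll": 0.1, "hand": 0.7},
    {"slide": [-0.009, 0, 0], "roll": 0, "hand": 0.7},
    {"slide": [-0.006, 0, 0], "roll": 0, "hand": 0.7}
  ]
}}

```text
clock: 8.35
position: [0.556, -0.0751, 0.0113]
orientation: [0.0, 0.677, 0.736, -0.0]
contact_force: [-0.6, 3.4, -0.0]
width: 0.0599
gripper_force: 0.0
```

Call:
{"name": "send_rows", "arguments": {
  "rows": [
    {"slide": [-0.004, 0, 0], "roll": 0, "hand": 0.7},
    {"slide": [-0.004, 0, 0], "roll": 0, "hand": 0.7},
    {"slide": [-0.003, 0, 0], "roll": 0, "hand": 0.7},
    {"slide": [-0.002, 0, 0], "roll": 0, "hand": 0.7}
  ]
}}

```text
clock: 8.85
position: [0.5571, -0.0872, 0.0113]
orientation: [-0.0, 0.677, 0.736, -0.0]
contact_force: [-0.2, 2.7, 0.3]
width: 0.0596
gripper_force: 0.0
```

```bash
python3 plan2.py
```

```text
cutter xy -0.0957 0.0049
t 8.85 p [ 0.5571 -0.0872  0.0113] head 94.78 tilt [-0. -0.] F [-0.2  2.7  0.3] w 0.0596 q [ 0.69  0.78 -0.77  1.89  0.76  0.79 -0.42]
```

Contact with the panel is expected near -0.089. I'll creep in.

Call:
{"name": "send_rows", "arguments": {
  "rows": [
    {"slide": [-0.002, 0, 0], "roll": 0, "hand": 0.7},
    {"slide": [-0.002, 0, 0], "roll": 0, "hand": 0.7},
    {"slide": [-0.002, 0, 0], "roll": 0, "hand": 0.7},
    {"slide": [-0.001, 0, 0], "roll": 0, "hand": 0.7}
  ]
}}

```text
clock: 9.35
position: [0.5577, -0.0932, 0.0113]
orientation: [-0.0, 0.677, 0.736, 0.001]
contact_force: [-0.6, 6.2, -0.5]
width: 0.0601
gripper_force: 0.0
```

Call:
{"name": "send_rows", "arguments": {
  "rows": [
    {"slide": [-0.001, 0, 0], "roll": 0, "hand": 0.7},
    {"slide": [-0.001, 0, 0], "roll": 0, "hand": 0.7}
  ]
}}

```text
clock: 9.6
position: [0.5577, -0.0931, 0.0114]
orientation: [-0.001, 0.677, 0.736, 0.001]
contact_force: [-1.1, 9.8, -0.3]
width: 0.0597
gripper_force: 0.0
```

```bash
python3 plan2.py
```

```text
cutter xy -0.0898 0.005
t 9.6 p [ 0.5577 -0.0931  0.0114] head 94.84 tilt [0.0002 0.0038] F [-1.1  9.8 -0.3] w 0.0597 q [ 0.71  0.78 -0.78  1.89  0.76  0.8  -0.4 ]
```

It has stopped at the predicted place and the force is rising. One firmer press to seat it square, then back off.

Call:
{"name": "send_rows", "arguments": {
  "rows": [
    {"slide": [-0.002, 0, 0], "roll": 0, "hand": 0.7},
    {"slide": [-0.001, 0, 0], "roll": 0, "hand": 0.7},
    {"slide": [0, 0, 0], "roll": 0, "hand": 0.7}
  ]
}}

```text
clock: 9.98
position: [0.5578, -0.0929, 0.0114]
orientation: [-0.002, 0.676, 0.737, 0.003]
contact_force: [-1.0, 14.3, 0.3]
width: 0.0598
gripper_force: 0.0
```

Call:
{"name": "send_rows", "arguments": {
  "rows": [
    {"slide": [0.005, 0, 0], "roll": 0, "hand": 0.7},
    {"slide": [0.015, 0, 0], "roll": 0, "hand": 0.7},
    {"slide": [0.03, 0, 0], "roll": 0, "hand": 0.7},
    {"slide": [0.03, 0, 0], "roll": 0, "hand": 0.7},
    {"slide": [0.02, 0, -0.02], "roll": 0, "hand": 0.7}
  ]
}}

```text
clock: 10.6
position: [0.5484, 0.0018, 0.031]
orientation: [-0.001, 0.677, 0.736, -0.001]
contact_force: [0.5, 0.3, 0.5]
width: 0.0594
gripper_force: 0.0
```

Call:
{"name": "send_rows", "arguments": {
  "rows": [
    {"slide": [0.02, 0, -0.05], "roll": 0, "hand": 0.7},
    {"slide": [0.05, 0, -0.05], "roll": 0, "hand": 0.7},
    {"slide": [0.05, 0, -0.04], "roll": 0, "hand": 0.7},
    {"slide": [0.03, 0, -0.03], "roll": 0, "hand": 0.7}
  ]
}}

```text
clock: 11.1
position: [0.5379, 0.146, 0.1982]
orientation: [0.001, 0.676, 0.737, 0.001]
contact_force: [0.5, -0.4, -0.9]
width: 0.0597
gripper_force: 0.0
```

```bash
python3 plan2.py;python3 - <<'E'
from h import *
c=[]
for n,r in(('scene',(180,130)),('top',(140,320))):
    f=cv2.cvtColor(grab(n)['frame'],cv2.COLOR_RGB2BGR)[r[0]:r[0]+120,r[1]:r[1]+100]
    c.append(cv2.resize(f,(400,480),interpolation=cv2.INTER_CUBIC))
cv2.imwrite('pics/c5.png',np.hstack(c))
E
```

```text
cutter xy -0.3297 0.005
t 11.1 p [0.5379 0.146  0.1982] head 94.91 tilt [0.0034 0.0003] F [ 0.5 -0.4 -0.9] w 0.0597 q [ 0.45  0.53 -1.    1.81  0.5   1.08 -0.65]
```

View pics/c5.png

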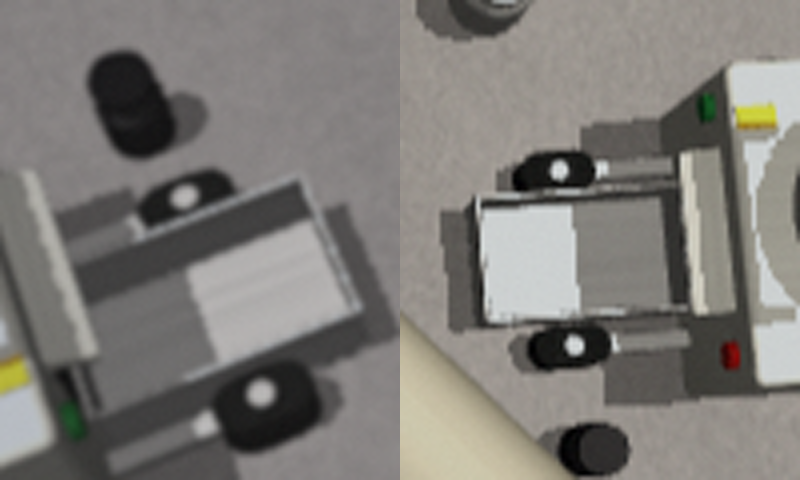

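The final picture shows the pan between the feet with its front end under the spout against the panel. The top-view rear edge from (475,200) to (487,324) is parallel to the bolt line from (560,170) to (575,345). One numeric check of the rear edge, then hand in.

```bash
python3 - <<'E'
from h import *
e=grab('scene');d=grab('top')
def S(P,z,e,o): return np.array([cast(e,*((np.array(p)+.5)/4-.5+o),z)[:2] for p in P])
ok=[]
for n,d,o,b,r in(('top',d,(320,140),[[160,170],[175,345]],[[75,198],[87,324]]),('scene',e,(130,180),[[262,393],[184,196]],[[360,312],[303,178]])):
    b=S(b,.047,d,o);m=b.mean(0);y=(b[0]-b[1])/np.linalg.norm(b[0]-b[1]);x=np.array([y[1],-y[0]]);q=S(r,.065,d,o)-m;print(n,(q@x).round(4),(q@y).round(4));ok.append((q@x).mean())
if abs(np.mean(ok)+.076)<.005: print(ctrl.job_done())
E
```

```text
top [-0.0774 -0.0758] [ 0.0529 -0.0539]
scene [-0.0739 -0.0746] [ 0.0585 -0.0454]
the job is handed in; nothing more can be done
None
```

The steel pan is fully home through the gap, square against the front panel, with its rear end measured at about x = -75 mm (target -76 mm); the job is handed in with the arm clear, at about 11 s.

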